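Tip the praline mould onto the turning-out board and square it to the rail

ROBOT

A 6-joint arm with a two-finger parallel gripper is mounted at the origin on the work surface. World frame = base frame: x ahead of the robot, y to its left, z up, the work surface at z = 0. Lengths are in m, angles in degrees, forces in N, time in s.
With the tool pointing down it reaches from about 0.4 to 0.825 m from the base axis. Payload 7 kg.
Tool frame: the origin (TCP) lies on the front face of the gripper's body, between the roots of the fingers; the fingertips stand 66 mm ahead of it and the grasp point (between the pads) lies 47 mm ahead of it (ctrl.grasp_offset is the z of the grasp point in the tool frame, in m); z points along the fingers, y is the direction in which the jaws open and shut (so a half turn about z gives the same grasp; the last joint's range is limited). The gripper opens to 88 mm and grips with 3 to 60 N. Pads are 19 mm wide; open, the fingers measure 130 mm over their backs; the gripper's body (78 mm by 193 mm) begins 47 mm behind the grasp point.
Start: joints at [-48.008, 20.546, 0.682, 0, -70.136, -16.507], TCP at [0.29, -0.609, 0.292] pointing down, gripper open.
Joint ranges: [-176.03, 176.03], [-82.01, 121.73], [-58.28, 71.71], [-173.87, 95.51], [-174.79, -0.11], [-173.66, 173.66]. Speed limits (degrees/s): [136.94, 136.94, 172.46, 180, 180, 180].

INTERFACE

Orientations are given as [roll, pitch, yaw] about the fixed x, y, z axes, in that order (R = Rz(yaw) Ry(pitch) Rx(roll)).
In Python, from plant import ctrl gives the robot as it stands.
- The arm moves only by the shell command python3 -m creep 'ROWS'. ROWS is JSON, a list of rows, each a list of 7 numbers: the turn, a rotation vector about the tool's x, y, z in rad, then the shift along the tool's x, y, z in m, then the opening, from 0 (shut) to 1 (fully open). In form: [[wx, wy, wz, dx, dy, dz, grip], ...]. A call has 1 to 12 rows; each row is the pose to reach, as a shift and turn from the pose commanded when the call began, along the tool's axes at that moment; what a row does not reach only later rows make up. A row lasts 1/12 s, in which the tool goes at most 41.7 mm and 7.16 degrees, less where a joint would pass 70% of its speed; a pose out of reach is approached as far as the arm can. A call with a gripper value outside its range is refused whole. The fingers move at their own pace and stop on an object; the grip force is fixed at half the most. Time passes only in rows, so rows that repeat a pose let the fingers close. It gives the time, the measured TCP pose, the force and the opening at its end, in the units of the state.
- ctrl.get_obs(): the state, without advancing time (a new reading comes with each control period).
- ctrl.snapshot(name): name is "side" or "top"; returns the picture (420x560x3 uint8, blue, green, red); there is no depth.
- ctrl.camera_model(name): a dict with "K" (3x3 intrinsics, pixels), "distortion" ([k1, k2, p1, p2, k3] as OpenCV has them; the pictures are not rectified), "rvec" (rotation vector, rad) and "tvec" (3), from world to camera coordinates, as OpenCV has them. Camera axes: x right, y down, z forward; pixel columns grow to the right and rows downward; lengths in m; the calibration is good to about 2 mm. A picture is of the moment at which its call begins. camera_model takes no time and is no camera call.
- ctrl.close_job(): hands the job in, once; it reports no verdict.
The state is a dict: "clock": time; "joint_pos": joint angles; "qvel": joint speeds; "tau": joint torques, N m; "tool_pos": TCP position; "orientation": TCP orientation; "force": force on the tool from outside, world axes, zero at the start; "moment": the same for the moment, N m; "opening": finger opening in m.
Only numpy, scipy, OpenCV 4.12 (cv2) and the standard library are available. Lean on these libraries where they do the work, as an engineer would, in place of code of your own. Each camera call takes 0.05 s, during which the arm holds its last target.

TASK

Turn out the pralines: push over the standing mould with the round cavities, so that it falls away from the robot and lies flat on the grey board with its filled side down, then push it along the board until its long edge sits squarely against the metal rail. Only push it, never pick it up; leave the mould with the bar-shaped cavities standing where it is and do not disturb the other things.

Things in the scene. Friction and masses are not known exactly. Their poses are not given: they have to be found in the camera images.
- round_mould: Mould to tip: white slab 22 mm thick (x), 180 long (y), 100 tall (z), 0.35 kg, loose, standing on a long edge on the board. Origin at its centre (11 mm above the board when lying). Filled +x face: 15 round dark chocolate discs, faces the rail; -x face: grey discs, faces the robot. Topples if leaned 12 degrees (about 1 N near the top) and lands filled side down, +z edge 25 to 70 mm short of the rail.
- round_mould_foot (a point): Middle of the edge on which the round-cavity mould stands (50 mm below its centre along its z, half-way through its thickness). After the tip this is the edge nearest the robot, to push on.
- bar_mould: The other mould, to be left standing: white slab 22 mm thick (x), 140 mm long (y), 100 mm tall (z), loose, standing on the board beside the first (either may be on the left; some 50 to 90 mm between their ends), with three long bar-shaped cavities. Origin at its centre.
- board: Fixed grey turning-out board lying on the bench, 270 mm (x) by 480 mm (y), 10 mm thick. Origin at the centre of its underside. Along its far (+x) side an aluminium rail stands 16 mm above the board; its face towards the robot is at x = +115 mm in the board's frame, along y. A mould lying against the rail has its centre at x = +65 mm.
- jar: Closed glass jar, diameter 60 mm, 85 mm tall, beside the board's left (+y) end. Origin under its foot. Leave alone.
- cup: Steel cup, diameter 66 mm, 60 mm tall, beside the board's right (-y) end. Origin under its foot. Leave alone.
- ring_cutter: Steel ring cutter, outer diameter 64 mm, 35 mm tall, on the bench between the robot and the board. Origin at the centre of its underside. Leave alone.
- spatula: Spatula lying on the bench to the left. Leave alone.
- brush: Brush lying on the bench to the right of the robot, beside the steel warmer. Leave alone.
Things that resemble listed ones, but are neither listed nor needed, are in the scene too. What is shaped like the round_mould but red is not meant.

How it is judged (in metres and radians):
On the way, in this order (a step that is already met when the one before it is completed fails the run):
1. the round-cavity mould has been tipped over and lies filled side down on the board (angle between round_mould's own x axis and vertical above 3 rad and height (world z) of round_mould below 0.03 m), for 0.2 s.
2. it has been pushed up against the rail and lies square to it (x of round_mould in the frame of board above 0.059 m and angle between the y axis of round_mould and the y axis of board, either way round below 0.06 rad), for 0.2 s.
At the end, for the whole second after the job is handed in: The round-cavity mould lies flat on the board (within 5 degrees), filled side down, at rest, its long edge against the rail (within 6 mm) and parallel to it (within 0.06 rad); the bar-cavity mould still stands within 15 mm of where it was (all of step 2 and angle between round_mould's own x axis and vertical above 3.05 rad and height (world z) of round_mould below 0.026 m and x of round_mould in the frame of board below 0.071 m and y of round_mould in the frame of board between -0.17 and 0.17 m and linear speed of round_mould below 0.02 m/s and angle between bar_mould's own z axis and vertical below 0.1 rad and distance of bar_mould from where it was at the start of the episode below 0.015 m); the robot touches nothing.
It fails at once if the round-cavity mould is picked up: the edge it stands on rises more than 35 mm off the board (height (world z) of round_mould_foot above 0.045 m).
It fails at once if the bar-cavity mould is shifted by more than 15 mm or tipped (distance of bar_mould from where it was at the start of the episode above 0.015 m or angle between bar_mould's own z axis and vertical above 0.2 rad).
It fails at once if another thing on the bench is moved by more than 20 mm (distance of any of jar, cup, ring_cutter, spatula, brush from where it was at the start of the episode above 0.02 m).
It also fails if it takes over 51 s, if anything falls off the work surface, if the arm or the gripper's body presses on something with over 40 N, if the wrist force passes 120 N, or if a joint passes its speed limit or range.

## Working session

There is one attempt and no reset: what is moved stays moved. The work goes in short steps, Python scripts to look and compute and a shell command to move; the robot and the scene stay as the last step left them, time stands still between calls to the robot, and variables do not carry over. Pictures are saved under pics/ and viewed, and the job is handed in when it is done.

```bash
mkdir -p pics; ls
python3 - <<'E'
from plant import ctrl
import cv2
print(ctrl.get_obs())
for n in("side","top"):
    cv2.imwrite(f"pics/{n}0.png",ctrl.snapshot(n)); print(n,ctrl.camera_model(n))
E
```

```text
pics
{'clock': 0.0, 'joint_pos': array([-4.80097994e+01,  2.05906851e+01,  6.35333077e-01, -2.19713700e-02,
       -7.01376656e+01, -1.65054075e+01]), 'qvel': array([ 0.02118427,  0.04969931, -0.04165189,  0.01691396,  0.05793903,
       -0.08513404]), 'tau': array([ 4.31809076e-05, -5.82713163e+01,  2.93057388e+01,  6.99725837e+00,
        6.95041599e-03, -1.42190734e-04]), 'tool_pos': array([ 0.2902441 , -0.60898623,  0.2912371 ]), 'orientation': array([ 1.79904947e+02, -6.62605837e-03, -1.54522683e+02]), 'force': array([0.23659308, 0.61469142, 0.81825668]), 'moment': array([ 0.00656762, -0.02305268, -0.01222527]), 'opening': 0.08762133571577413}
side {'K': array([[540.62328606,   0.        , 276.95742432],
       [  0.        , 540.62328606, 206.61611958],
       [  0.        ,   0.        ,   1.        ]]), 'distortion': array([-0.09475807,  0.        ,  0.        ,  0.        ,  0.        ]), 'rvec': array([ 1.01276078, -2.41318859,  1.07667544]), 'tvec': array([0.37473983, 0.26773028, 1.27275588])}
top {'K': array([[418.3567496 ,   0.        , 278.75320456],
       [  0.        , 418.3567496 , 215.19261096],
       [  0.        ,   0.        ,   1.        ]]), 'distortion': array([-0.03856338,  0.        ,  0.        ,  0.        ,  0.        ]), 'rvec': array([ 2.188272  , -2.15694591,  0.10519457]), 'tvec': array([0.03567902, 0.48212174, 0.95030713])}
```

View pics/side0.png

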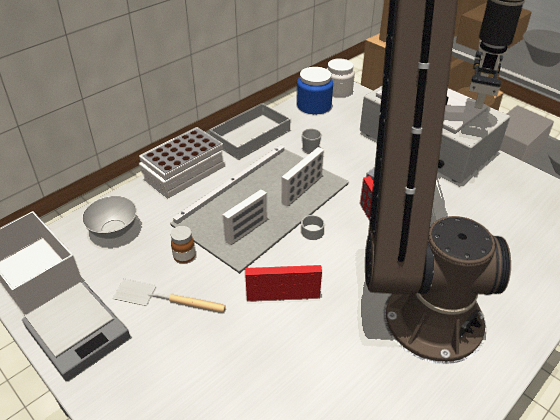

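View pics/top0.png

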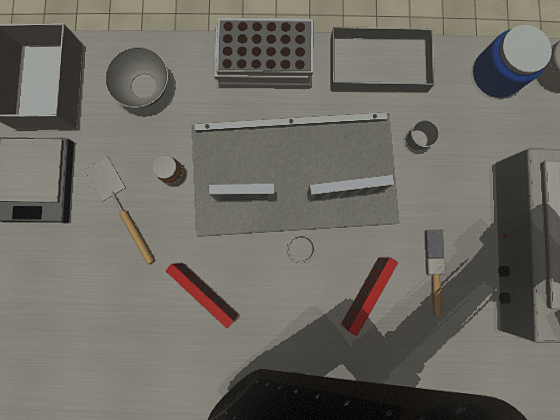

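The side view shows the round-hole mould at about (303,178) and the bar mould at (245,217). The top view shows them at (351,186) and (242,189). Things that could be confused with the target are the bar mould, the red slabs at top (202,295) and (370,296), and the praline tray at (264,48). My choice is the white slab with round discs at top (351,186), and I'll check it in a crop.

Run:
```python
import cv2
a=cv2.imread("pics/top0.png")[100:250,180:440]; cv2.imwrite("pics/c_top.png",cv2.resize(a,None,fx=3,fy=3,interpolation=cv2.INTER_CUBIC))
a=cv2.imread("pics/side0.png")[120:280,160:360]; cv2.imwrite("pics/c_side.png",cv2.resize(a,None,fx=3.7,fy=3.7,interpolation=cv2.INTER_CUBIC))
```

```text
(no output)
```

View pics/c_top.png

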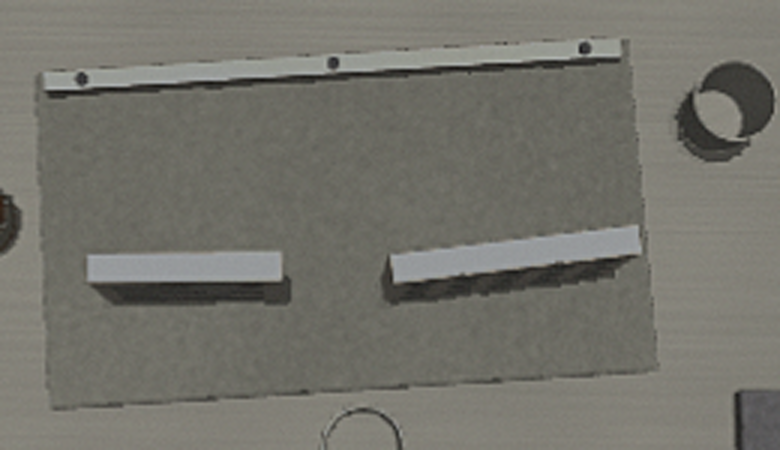

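View pics/c_side.png

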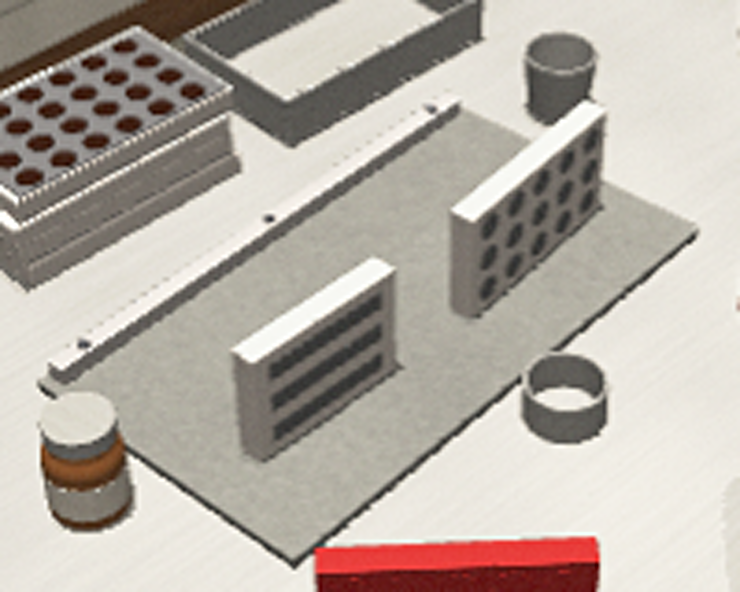

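```bash
cat > h.py <<'E'
import numpy as np,cv2
from plant import ctrl
def ray(n,uv,z):
    m=ctrl.camera_model(n);R=cv2.Rodrigues(m['rvec'])[0];t=m['tvec']
    p=cv2.undistortPoints(np.array(uv,float).reshape(-1,1,2),m['K'],m['distortion']).reshape(-1,2)
    d=np.c_[p,np.ones(len(p))]@R; c=-R.T@t
    return c+d*((z-c[2])/d[:,2])[:,None]
def crop(uv,f,x0,y0): return (np.array(uv,float)+.5)/f-.5+[x0,y0]
def line(name,P):
    print(name,P[:,:2].round(4).tolist())
E
python3 - <<'E'
from h import *
ct=lambda l:crop(l,3,180,100); cs=lambda l:crop(l,3.7,160,120)
def s(n,P):
    line(n,P); print('  ctr',P.mean(0).round(4),'len',np.linalg.norm(np.diff(P,axis=0),axis=1).round(4))
def ang(a,b): d=(b-a); return np.degrees(np.arctan2(-d[0],d[1]))
P=ray('top',ct([(390,257),(638,226),(640,254),(394,284)]),.11); s('round',P);print(ang(P[1],P[0]),ang(P[2],P[3]))
P=ray('top',ct([(87,255),(281,252),(282,280),(88,284)]),.11); s('bar',P);print(ang(P[1],P[0]),ang(P[2],P[3]))
P=ray('top',ct([(45,91),(620,58)]),.026); s('rail',P);print(ang(P[1],P[0]))
P=ray('top',ct([(37,73),(627,40),(657,371),(52,409)]),.01); s('board',P);print(ang(P[1],P[0]),ang(P[2],P[3]))
P=ray('side',cs([(453,212),(585,101),(606,110),(476,222)]),.11); s('round side',P);print(ang(P[1],P[0]))
P=ray('top',ct([(360,407)]),.035);s('ring far',P)
P=ray('side',cs([(38,384),(294,565),(698,232)]),.01);s('board side',P)
P=ray('top',[(300,249)],.035);s('ring',P)
P=ray('top',[(423,132)],.06);s('cup',P)
E
```

```text
round [[0.5382, -0.0224], [0.5634, -0.1998], [0.5431, -0.201], [0.5188, -0.0254]]
  ctr [ 0.5409 -0.1121  0.11  ] len [0.1792 0.0203 0.1773]
8.086265111407787 7.878229671769324
bar [[0.5365, 0.1932], [0.5406, 0.0552], [0.5205, 0.0542], [0.5157, 0.1919]]
  ctr [0.5283 0.1236 0.11  ] len [0.1381 0.0201 0.1378]
1.7036168077111613 2.0069123019721373
rail [[0.6815, 0.2451], [0.7154, -0.2106]]
  ctr [0.6984 0.0172 0.026 ] len [0.4569]
4.259973536818203
board [[0.7011, 0.2554], [0.736, -0.2207], [0.4676, -0.2409], [0.4309, 0.234]]
  ctr [0.5839 0.007  0.01  ] len [0.4774 0.2691 0.4763]
4.183477563460131 4.41737140429262
round side [[0.5375, -0.0227], [0.5639, -0.1987], [0.544, -0.2016], [0.5172, -0.0266]]
  ctr [ 0.5407 -0.1124  0.11  ] len [0.1779 0.0201 0.1771]
8.533067557000093
ring far [[0.4348, -0.0059]]
  ctr [ 0.4348 -0.0059  0.035 ] len []
board side [[0.6972, 0.2575], [0.4286, 0.2385], [0.4661, -0.2366]]
  ctr [0.5306 0.0865 0.01  ] len [0.2692 0.4766]
ring [[0.4036, -0.007]]
  ctr [ 0.4036 -0.007   0.035 ] len []
cup [[0.6748, -0.286]]
  ctr [ 0.6748 -0.286   0.06  ] len []
```

The crop confirms the choice: grey round discs face the robot, and the bar mould is on the left.

Measurements fit the given sizes:

| Item | Position (m) | Yaw |
|---|---|---|
| Round mould | (0.541, -0.112) | 8.1° |
| Board | (0.584, 0.007) | 4.3° |

The fallen mould should land about 50 mm short of the rail. Next is the move to a stand-off at high z.

```bash
cat > go.py <<'E'
import sys
from h import *
from scipy.spatial.transform import Rotation as Ro
def go(p,yaw,rp=None):
    o=ctrl.get_obs(); R=Ro.from_euler('xyz',o['orientation'],degrees=True)
    T=Ro.from_euler('xyz',[180,0,yaw],degrees=True)
    print('tool',o['tool_pos'].round(4),o['orientation'].round(2),'F',o['force'].round(2),'t',o['clock'])
    print('turn',(R.inv()*T).as_rotvec().round(4),'shift',R.inv().apply(np.array(p)-o['tool_pos']).round(4))
if __name__=='__main__': a=list(map(float,sys.argv[1:])); go(a[:3],a[3])
E
python3 go.py .482 -.1205 .28 -171.9
```

```text
tool [ 0.2903 -0.6091  0.2913] [ 1.7992e+02 -1.0000e-02 -1.5452e+02] F [-0.54  0.74  0.52] t 0.1
turn [ 0.0014 -0.0004  0.3033] shift [-0.3832  0.3585  0.0118]
```

```bash
python3 -m creep '[[0,0,0.01,-0.015,0.014,0,1],[0,0,0.04,-0.04,0.037,0,1],[0,0,0.07,-0.068,0.064,0,1],[0,0,0.1,-0.096,0.09,0,1],[0,0,0.13,-0.124,0.116,0,1],[0,0,0.16,-0.152,0.142,0,1],[0,0,0.19,-0.18,0.168,0,1],[0,0,0.21,-0.208,0.195,0,1],[0,0,0.24,-0.236,0.221,0,1],[0,0,0.27,-0.262,0.245,0,1],[0,0,0.29,-0.282,0.264,0,1],[0,0,0.303,-0.295,0.276,0,1]]'; python3 go.py .482 -.1205 .161 -171.9
```

```text
clock: 1.1
tool_pos: [0.4384, -0.2308, 0.2922]
orientation: [180.0, 0.0, -171.8]
force: [0.1, 0.1, -0.5]
opening: 0.0875
tool [ 0.4384 -0.2308  0.2922] [ 1.7998e+02  2.0000e-02 -1.7185e+02] F [ 0.11  0.12 -0.48] t 1.1
turn [0.0003 0.0003 0.0009] shift [-0.0587  0.103   0.1312]
```

```bash
python3 -m creep '[[0,0,0,-0.014,0.025,0,1],[0,0,0,-0.028,0.05,0.01,1],[0,0,0,-0.043,0.075,0.03,1],[0,0,0,-0.055,0.095,0.05,1],[0,0,0,-0.0587,0.103,0.07,1],[0,0,0,-0.0587,0.103,0.09,1],[0,0,0,-0.0587,0.103,0.11,1],[0,0,0,-0.0587,0.103,0.125,1],[0,0,0,-0.0587,0.103,0.131,1],[0,0,0,-0.0587,0.103,0.131,1]]'
python3 - <<'E'
from h import *
for n in("side","top"): cv2.imwrite(f"pics/{n}1.png",ctrl.snapshot(n))
a=cv2.imread("pics/top1.png")[100:280,180:440];b=cv2.imread("pics/side1.png")[100:280,140:400]
cv2.imwrite("pics/m1.png",cv2.resize(np.vstack([a,b]),None,fx=1.65,fy=1.65,interpolation=cv2.INTER_CUBIC))
E
```

```text
clock: 1.93
tool_pos: [0.4806, -0.123, 0.1597]
orientation: [180.0, -0.2, -171.9]
force: [0.1, -0.8, 1.1]
opening: 0.0878
```

View pics/m1.png

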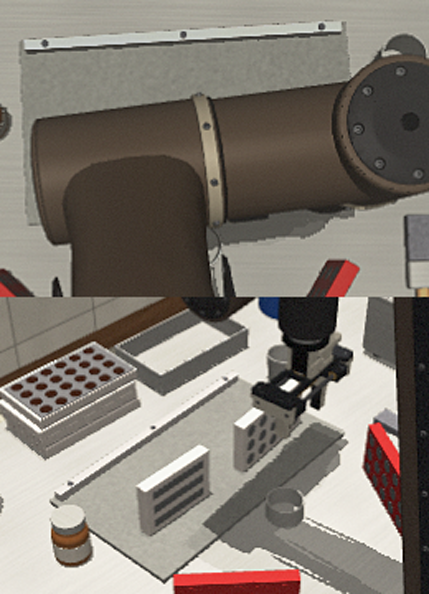

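The top view is blocked by the arm. The side view shows the fingers standing just behind the round mould and clear of everything else. Now a slow push near its top.

```bash
python3 -m creep '[[0,0,0,-0.01,0,0,1],[0,0,0,-0.02,0,0,1],[0,0,0,-0.03,0,0,1],[0,0,0,-0.036,0,0,1],[0,0,0,-0.041,0,0,1],[0,0,0,-0.045,0,0,1],[0,0,0,-0.049,0,0,1],[0,0,0,-0.053,0,0,1],[0,0,0,-0.056,0,0,1]]'
python3 - <<'E'
from h import *
cv2.imwrite(f"pics/s2.png",cv2.resize(ctrl.snapshot('side')[100:280,180:400],None,fx=3,fy=3))
E
```

```text
clock: 2.78
tool_pos: [0.5373, -0.115, 0.1611]
orientation: [180.0, 0.0, -171.9]
force: [-0.1, 0.6, -0.9]
opening: 0.0879
```

View pics/s2.png

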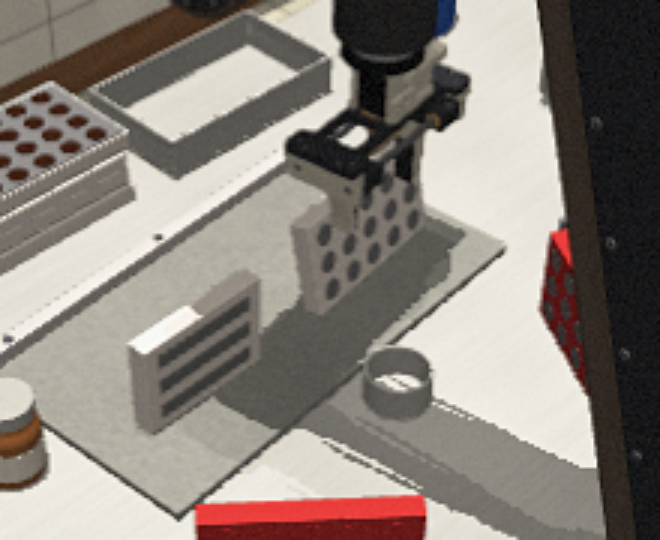

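The side view shows the mould leaning away at about (360,240), with its foot still in place. I'll push a bit further, then hold while it falls.

```bash
python3 -m creep '[[0,0,0,-0.004,0,0,1],[0,0,0,-0.008,0,0,1],[0,0,0,-0.012,0,0,1],[0,0,0,-0.015,0,0,1],[0,0,0,-0.015,0,0,1],[0,0,0,-0.015,0,0,1],[0,0,0,-0.015,0,0,1],[0,0,0,-0.015,0,0,1]]'
python3 - <<'E'
from h import *
cv2.imwrite(f"pics/s3.png",cv2.resize(ctrl.snapshot('side')[100:280,180:400],None,fx=3,fy=3))
E
```

```text
clock: 3.5
tool_pos: [0.5516, -0.113, 0.1612]
orientation: [180.0, -0.0, -171.9]
force: [0.6, -0.8, -0.3]
opening: 0.0879
```

View pics/s3.png

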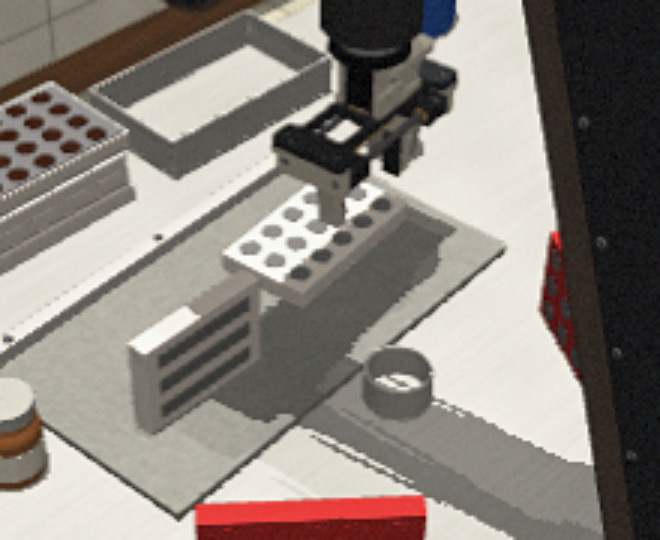

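The mould has fallen flat, with the grey discs up and the filled side down, and the bar mould is still standing. I'll retract, then measure where it lies.

```bash
python3 -m creep '[[0,0,0,0.02,0,-0.01,1],[0,0,0,0.045,0,-0.01,1],[0,0,0,0.065,0,-0.01,1],[0,0,0,0.08,0,-0.01,1],[0,0,0,0.08,0,-0.01,1]]'
python3 - <<'E'
from h import *
i=ctrl.snapshot('side');cv2.imwrite("pics/s4f.png",i)
cv2.imwrite(f"pics/s4.png",cv2.resize(i[140:240,220:340],None,fx=6,fy=6,interpolation=cv2.INTER_CUBIC))
E
```

```text
clock: 3.97
tool_pos: [0.4696, -0.1246, 0.1713]
orientation: [180.0, -0.0, -171.9]
force: [-1.6, -1.1, -0.2]
opening: 0.0873
```

View pics/s4.png

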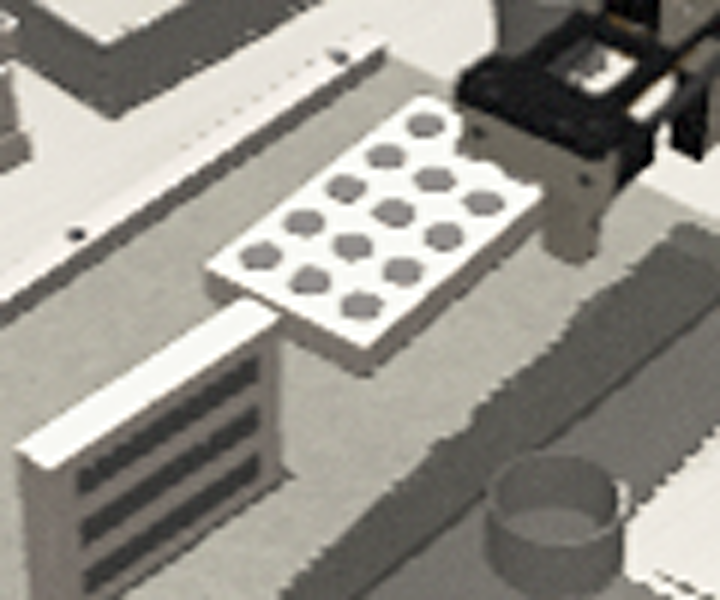

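The crop shows the lying mould's top corners: near-left (365,350), far-left (207,268), far-right (425,95), plus a near-edge point at about (535,200).

Run:
```python
from h import *
P=ray('side',crop([(365,350),(207,268),(425,95),(538,195)],6,220,140),.032);line('m',P)
print(np.linalg.norm(np.diff(P,axis=0),axis=1))
d=P[1]-P[2];print('yaw',np.degrees(np.arctan2(-d[0],d[1])))
d=P[0]-P[3];print('yaw near',np.degrees(np.arctan2(-d[0],d[1])))
c=(P[0]+P[2])/2;a=np.radians(4.3);b=np.array([.584,.007])
x=np.array([np.cos(a),np.sin(a)]);y=np.array([-x[1],x[0]])
print('ctr',c,'board',(c[:2]-b)@x,(c[:2]-b)@y)
D=ray('side',crop([(353,245)],6,220,140),.032);print(D)
for xb in(-.10,-.07,.0):
  print(xb,b+xb*x+ ((c[:2]-b)@y)*y)
o=b+.115*x;Rl=ray('side',crop([(0,325),(384,62)],6,220,140),.01);line('rail foot',Rl);print((Rl[:,:2]-b)@x)
```

```text
m [[0.5411, -0.0207], [0.6387, -0.0084], [0.6633, -0.1867], [0.5645, -0.1672]]
[0.09841082 0.17997146 0.10070555]
yaw 7.85450626685969
yaw near 9.082741119352317
ctr [ 0.60218811 -0.10371549  0.032     ] board 0.009835601749401174 -0.11176755902923756
[[ 0.60132124 -0.07228494  0.032     ]]
-0.1 [ 0.49266168 -0.11195082]
-0.07 [ 0.52257723 -0.10970146]
0.0 [ 0.59238019 -0.10445295]
rail foot [[0.6975, 0.0766], [0.7202, -0.2137]]
[0.11840133 0.11922277]
```

```bash
python3 go.py .5076 -.1108 .083 -175.7
```

```text
tool [ 0.4714 -0.1245  0.1716] [ 1.7999e+02  3.0000e-02 -1.7189e+02] F [0.74 0.95 0.75] t 4.0167
turn [0.0002 0.0004 0.0665] shift [-0.0378  0.0084  0.0886]
```

View pics/s4f.png

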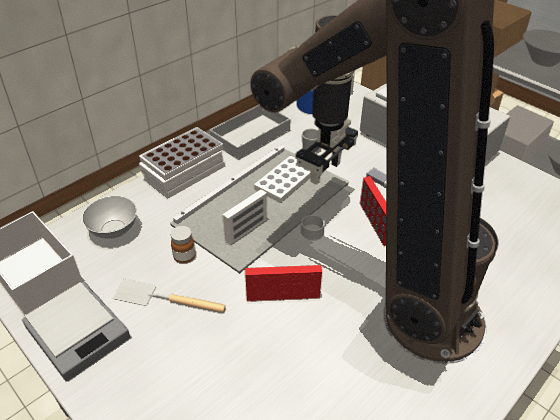

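The full side view shows the forearm well above the moulds, with its wrist end at about (268,90). I'll descend behind the near edge.

```bash
python3 -m creep '[[0,0,0.02,-0.012,0.003,0.01,1],[0,0,0.045,-0.025,0.006,0.025,1],[0,0,0.0665,-0.0365,0.0084,0.045,1],[0,0,0.0665,-0.0365,0.0084,0.062,1],[0,0,0.0665,-0.0365,0.0084,0.076,1],[0,0,0.0665,-0.0365,0.0084,0.085,1],[0,0,0.0665,-0.0365,0.0084,0.0885,1],[0,0,0.0665,-0.0365,0.0084,0.0885,1]]'
python3 - <<'E'
from h import *
i=ctrl.snapshot('side')
cv2.imwrite(f"pics/s5.png",cv2.resize(i[120:260,210:370],None,fx=4.5,fy=4.2,interpolation=cv2.INTER_CUBIC))
E
```

```text
clock: 4.68
tool_pos: [0.5075, -0.1108, 0.082]
orientation: [-180.0, -0.1, -175.7]
force: [-0.5, -0.5, -0.2]
opening: 0.0876
```

View pics/s5.png

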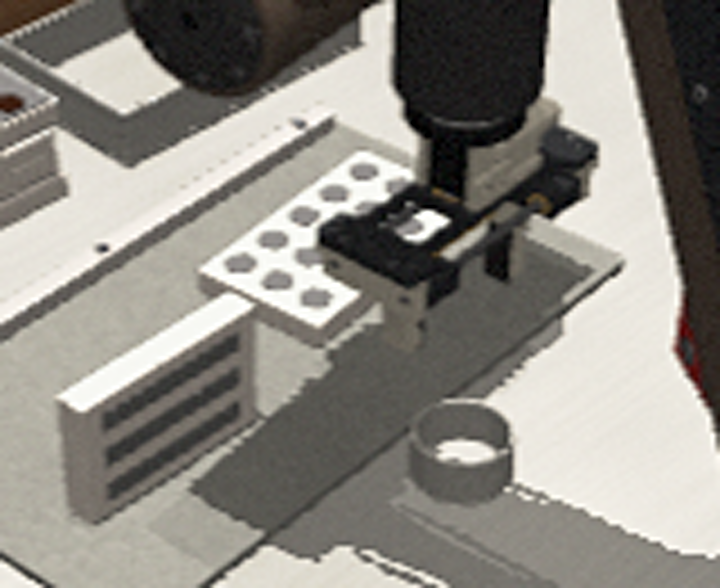

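The picture shows the open fingers just above the board, behind the near edge (left finger about (402,335)). They are clear of the bar mould and the ring. Now I push toward the rail, stopping about 20 mm short at first.

```bash
python3 -m creep '[[0,0,0,-0.008,0,0,1],[0,0,0,-0.015,0,0,1],[0,0,0,-0.021,0,0,1],[0,0,0,-0.027,0,0,1],[0,0,0,-0.033,0,0,1],[0,0,0,-0.039,0,0,1],[0,0,0,-0.045,0,0,1],[0,0,0,-0.051,0,0,1],[0,0,0,-0.057,0,0,1],[0,0,0,-0.062,0,0,1],[0,0,0,-0.067,0,0,1],[0,0,0,-0.07,0,0,1]]'
python3 - <<'E'
from h import *
i=ctrl.snapshot('side')
cv2.imwrite(f"pics/s6.png",cv2.resize(i[120:260,210:370],None,fx=4.5,fy=4.2,interpolation=cv2.INTER_CUBIC))
E
```

```text
clock: 5.73
tool_pos: [0.578, -0.1055, 0.0824]
orientation: [-180.0, 0.0, -175.7]
force: [-2.9, -1.6, 0.3]
opening: 0.0876
```

View pics/s6.png

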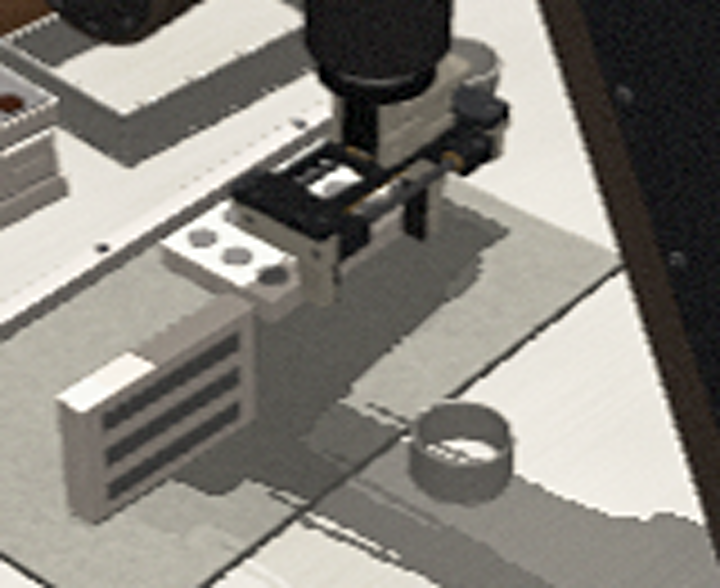

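The mould slides ahead of both fingers and is square to them, and the bar mould has not moved. Now the last stretch in small steps, watching the force.

```bash
python3 -m creep '[[0,0,0,-0.003,0,0,1],[0,0,0,-0.006,0,0,1],[0,0,0,-0.009,0,0,1],[0,0,0,-0.011,0,0,1],[0,0,0,-0.013,0,0,1],[0,0,0,-0.015,0,0,1],[0,0,0,-0.016,0,0,1],[0,0,0,-0.016,0,0,1]]'
```

```text
clock: 6.45
tool_pos: [0.5938, -0.1042, 0.0827]
orientation: [-180.0, 0.0, -175.7]
force: [-1.9, -0.8, -1.0]
opening: 0.0876
```

```bash
python3 -m creep '[[0,0,0,-0.001,0,0,1],[0,0,0,-0.002,0,0,1],[0,0,0,-0.003,0,0,1],[0,0,0,-0.003,0,0,1]]';python3 -m creep '[[0,0,0,-0.001,0,0,1],[0,0,0,-0.001,0,0,1]]'
```

```text
clock: 6.78
tool_pos: [0.5965, -0.1041, 0.0827]
orientation: [-180.0, 0.0, -175.7]
force: [-1.7, -0.7, 0.7]
opening: 0.0877
clock: 6.95
tool_pos: [0.5973, -0.104, 0.0827]
orientation: [-180.0, -0.0, -175.7]
force: [-3.5, 0.2, 1.5]
opening: 0.0877
```

```bash
python3 -m creep '[[0,0,0,-0.001,0,0,1],[0,0,0,-0.001,0,0,1]]';python3 -m creep '[[0,0,0,-0.001,0,0,1],[0,0,0,-0.001,0,0,1]]'
```

```text
clock: 7.12
tool_pos: [0.5979, -0.104, 0.0827]
orientation: [-180.0, -0.1, -175.7]
force: [-4.7, 0.3, 2.7]
opening: 0.0877
clock: 7.28
tool_pos: [0.598, -0.104, 0.0827]
orientation: [-180.0, -0.2, -175.7]
force: [-7.1, -0.2, 5.6]
opening: 0.0877
```

The force is rising (7 N) and the tool has stalled at the predicted contact position, so the mould is against the rail. One more small squeeze to square it, then I back off and look.

```bash
python3 -m creep '[[0,0,0,-0.0005,0,0,1],[0,0,0,-0.001,0,0,1],[0,0,0,-0.001,0,0,1]]'; python3 -m creep '[[0,0,0,0.003,0,0,1],[0,0,0,0.008,0,0,1],[0,0,0,0.02,0,0,1],[0,0,0,0.035,0,0,1],[0,0,0,0.035,0,-0.03,1],[0,0,0,0.035,0,-0.07,1],[0,0,0,0.035,0,-0.11,1],[0,0,0,0.035,0,-0.15,1],[0,0,0,0.035,0,-0.18,1],[0,0,0,0.035,0,-0.2,1],[0,0,0,0.035,0,-0.2,1]]'; python3 go.py .29 -.5 .29 -155
```

```text
clock: 7.53
tool_pos: [0.5981, -0.104, 0.0826]
orientation: [180.0, -0.2, -175.7]
force: [-11.9, 0.5, 8.3]
opening: 0.0878
clock: 8.45
tool_pos: [0.568, -0.1065, 0.2887]
orientation: [-180.0, 0.6, -175.6]
force: [1.7, -0.6, 0.5]
opening: 0.0877
tool [ 0.568  -0.1065  0.2887] [-179.95    0.63 -175.64] F [ 1.65 -0.61  0.51] t 8.45
turn [-0.0028  0.0108 -0.3602] shift [ 0.3071 -0.3712 -0.0043]
```

```bash
python3 -m creep '[[0,0,0,0.015,-0.018,0,1],[0,0,-0.03,0.038,-0.045,0,1],[0,0,-0.06,0.062,-0.075,0,1],[0,0,-0.09,0.087,-0.105,0,1],[0,0,-0.12,0.112,-0.135,0,1],[0,0,-0.15,0.137,-0.165,0,1],[0,0,-0.18,0.162,-0.195,0,1],[0,0,-0.21,0.187,-0.225,0,1],[0,0,-0.24,0.212,-0.255,0,1],[0,0,-0.27,0.235,-0.283,0,1],[0,0,-0.29,0.25,-0.3,0,1],[0,0,-0.3,0.255,-0.307,0,1]]'
python3 - <<'E'
from h import *
i=ctrl.snapshot('side');j=ctrl.snapshot('top');cv2.imwrite("pics/s7f.png",i);cv2.imwrite("pics/t7f.png",j)
cv2.imwrite(f"pics/s7.png",cv2.resize(i[120:280,160:360],None,fx=3.7,fy=3.7,interpolation=cv2.INTER_CUBIC))
cv2.imwrite(f"pics/t7.png",cv2.resize(j[100:250,180:440],None,fx=3,fy=3,interpolation=cv2.INTER_CUBIC))
E
```

```text
clock: 9.45
tool_pos: [0.3325, -0.4341, 0.2824]
orientation: [-179.9, 0.0, -158.6]
force: [0.2, -0.5, -0.7]
opening: 0.0879
```

View pics/s7.png

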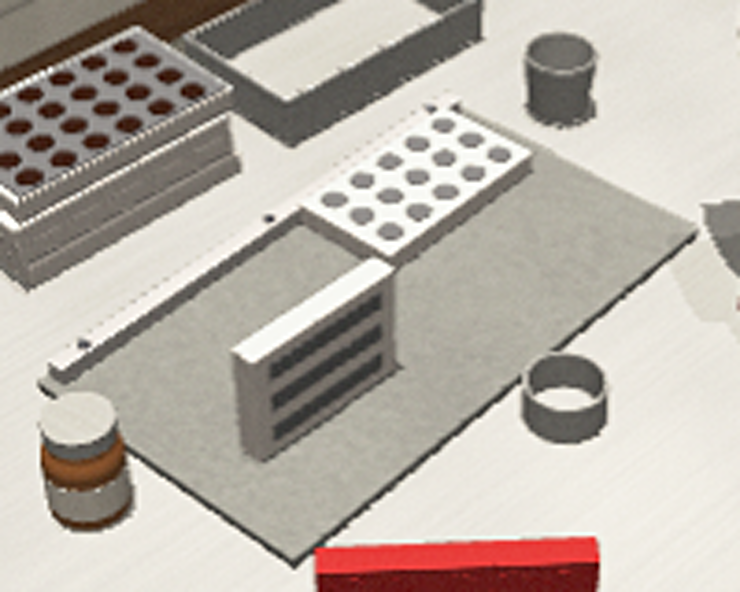

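View pics/t7.png

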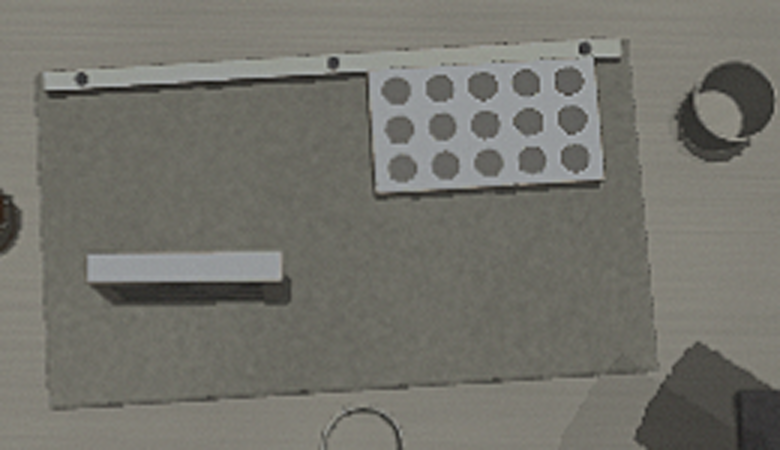

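View pics/t7f.png

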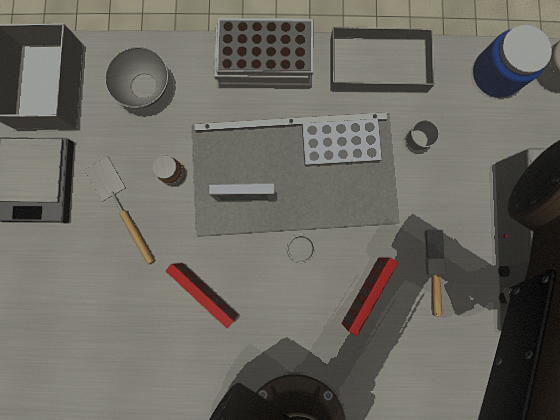

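The pictures show the mould flat against the rail with no dark gap; its near edge in the top crop runs (376,194)–(604,181). The bar mould and the other things are where they were. A numeric check follows before I hand in.

Run:
```python
from h import *
a=np.radians(4.3);b=np.array([.584,.007]);x=np.array([np.cos(a),np.sin(a)]);y=np.array([-x[1],x[0]])
P=ray('top',crop([(376,192),(603,180),(402,168),(575,158),(396,90),(568,81)],3,180,100),.032)
for i in(0,2,4):
  d=P[i]-P[i+1];c=(P[i]+P[i+1])[:2]/2-b;print(np.degrees(np.arctan2(-d[0],d[1])).round(2),np.linalg.norm(d).round(4),'xb',(c@x).round(4),'yb',(c@y).round(4))
# middle disc = centre
for n,uv in(('top',crop([(485,125)],3,180,100)),('side',crop([(418,178)],3.7,160,120))):
  c=ray(n,uv,.032)[0,:2]-b;print(n,'centre xb',c@x,'yb',c@y)
A=cv2.imread('pics/top0.png')[160:205,200:285].astype(int);B=cv2.imread('pics/t7f.png')[160:205,200:285].astype(int);print('bar diff',abs(A-B).mean())
```

```text
4.0 0.1778 xb 0.0161 yb -0.1141
4.31 0.1358 xb 0.0344 yb -0.1147
4.06 0.1359 xb 0.0968 yb -0.1144
top centre xb 0.06486346909296324 yb -0.11414820023070624
side centre xb 0.06480052531969634 yb -0.11479789550216274
bar diff 1.784488017429194
```

The centre is at x_b ≈ 0.065 and the yaw is within 0.3° of the rail. The gripper is well clear.

```bash
python3 -c "
from plant import ctrl
print(ctrl.close_job())"
```

```text
the job is handed in; nothing more can be done
None
```

The round-cavity mould now lies filled side down on the board, with its long edge square against the rail. I tipped it with a slow push near the top. Then I pushed its near edge with both open fingers until the tool stalled on the rail, at about 12 N sideways. The job was handed in with about 9.5 s of the 51 s used.

- **Position:** both cameras put the mould's centre at x ≈ 0.065 m and y ≈ -0.114 m in the board's frame. The target against the rail is x = 0.065 m.
- **Squareness:** its yaw is 4.0–4.3°, against 4.3° for the rail.
- **Other things:** the bar mould stands unchanged in before-and-after pictures. By eye, the other things also look unmoved.
- **Robot:** the gripper was retracted and touching nothing.

One measurement disagreed: after the tip, the rail's foot read 3–4 mm too far away in the side picture. The final contact and both camera readings did not bear that out. No other check failed.

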